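# Mount the keyed post on the braked modelling turntable

### The job

I want to fix a modelling post on the turntable. Press the turntable's brake lever down until it snaps over and stays down by itself, then take the square wooden post with the lug on its steel flange out of the rack, push its keyed spigot into the turntable's hub, turning it until the key slips into the keyway and the flange sits fully home on the hub, and finish still gripping the post upright and pressing it firmly down (about 10 N) so that I can do up the lug screw. Leave the other things on the table where they are.

Things in the scene. Friction and masses are not known exactly. Their poses are not given: they have to be found in the camera images.
- brake_pad (a point): Centre of the top face of the black finger pad (34 x 30 mm) at the outer end of the turntable's brake lever, about 145 mm from the wheel's axis and 55 mm outside the wheel's edge, so the lever points from the wheel's axis to this point. About 68 mm above the table with the lever up, about 31 mm when locked. The hinge is 75 mm inward of it, 46 mm above the table.
- brake (a joint): Angle of the brake lever, rad: 0 up (at rest), growing as the pad is pressed down. A spring pushes it back up until it is past 0.23; beyond that it snaps down by itself to about 0.50, where its rubber shoe clamps the wheel's underside and the over-centre spring holds it. Takes about 10 N down on the pad at first, less lower down. With the brake off the wheel turns freely.
- hub_mouth (a point): Centre of the upper face of the steel hub on the turntable's wheel, 124 mm above the table, on the vertical axis; z up. Hub 60 mm across, 40 mm high; round bore 21.6 mm across, 40 mm deep. x points along the keyway (10 mm wide, reaching 16.5 mm from the axis, as deep as the bore) and the hub's ear (20 mm wide, reaching 42 mm from the axis, with a tapped hole).
- wheel: The turntable's wheel, one piece with the hub, turning about the vertical: an aluminium disc 180 mm across and 14 mm thick, top 84 mm above the table. Origin on the axis on the disc's underside, 70 mm above the table; x along the keyway and ear, z up.
- post: The post to mount, 0.25 to 0.50 kg, standing in the rack. Origin on its axis at the underside of its flange, z up along it, x towards the flange's lug and the key. Steel flange 8 mm thick, 50 mm across, with one lug (20 mm wide, reaching 42 mm from the axis); above it a square beech post 24 x 24 mm, faces square to x and y, top 105 mm above the origin.
- post_nose (a point): Centre of the lower end of the post's steel spigot, 30 mm below the post's origin; axes as the post's. Spigot 20 mm across with a bevelled nose. The key, right under the lug, is 8 mm wide, reaches 14.5 mm from the axis and runs from the flange 14 mm down; the lowest 16 mm are plain and enter the bore first. A key that misses the keyway rests on the hub with the post's origin 14 mm above hub_mouth.
- rack: Wooden rack block fixed on the table, 80 x 200 x 48 mm, origin under its centre, z up. Two holes, 34 mm across and 40 mm deep, lie 52 mm either side of the centre along its y axis; the square post stands in one, the round post in the other, their flanges on the block's top, 48 mm above the table.
- dowel_post: The other post in the rack, not wanted: round beech, 22 mm thick, round 50 mm flange without a lug, plain spigot without a key; top 115 mm above the flange's underside, which is its origin. Leave it.
- glue: Glue stick standing upright, 30 mm across, 92 mm high, origin under its centre. Leave it.
- pencil: Loose pencil lying on the table, 172 mm long, 8 mm thick, origin at the middle of its underside, x along it. Leave it.
- brush_jar: Jar with brushes, 66 mm across, the brushes reach 210 mm high, origin under its centre. Leave it.
- tape_dispenser: Tape dispenser with a yellow roll, 150 x 58 x 96 mm, origin under its centre, x along it. Leave it.

How it is judged:
By the outcome, as a careful person would: the job done as asked, in the order asked, and still so for the second after the job is handed in, while the arm keeps its last pose, push and grip.
It also fails if it takes over 53 s, if anything falls off the work surface, if the arm or the gripper's body presses on something with over 40 N, if the wrist force passes 120 N, or if a joint passes its speed limit or range.

### The arm

A 7-joint arm with a two-finger parallel gripper is mounted at the origin on the work surface. World frame = base frame: x ahead of the robot, y to its left, z up, the work surface at z = 0. Lengths are in m, angles in rad, forces in N, time in s.
With the tool pointing down it reaches from about 0.425 to 0.95 m from the base axis. Payload 4.7 kg.
Tool frame: the origin (TCP) lies on the centre line of the jaws, within the pads' length; the fingertips stand robot.nose_length ahead of it and the grasp point (between the pads) lies 8 mm behind it (robot.nose_length is the distance from the TCP to the fingertips, in m); z points along the fingers, y is the line along which they close (so a half turn about z gives the same grasp; the last joint's range is limited). The gripper opens to 85 mm and grips with 20 to 120 N. Pads are 22 mm wide; open, the fingers measure 114 mm over their backs; the gripper's body (76 mm by 85 mm) begins 54 mm behind the grasp point. The pads swing forward as they close: fully open they stand 13 mm farther back than shut.
Start: joints at [-1.327, 0.469, -0.049, 1.532, 0.024, 1.141, -0.082], TCP at [0.182, 0.65, 0.242] pointing down, gripper open.
Joint ranges: [-2.59, 2.59], [-0.33, 1.99], [-1.39, 1.29], [0.1, 2.45], [-1.04, 4.18], [0.21, 1.99], [-2.66, 2.66]. Speed limits (rad/s): [2.57, 2.57, 3.14, 3.14, 3.14, 3.14, 3.14].

### API

Orientations are given as [roll, pitch, yaw] about the fixed x, y, z axes, in that order (R = Rz(yaw) Ry(pitch) Rx(roll)).
In Python, from plant import robot gives the robot as it stands. Calls block until the motion is done:
- robot.goto(position, orientation): joint-space move of the TCP to a pose.
- robot.move_straight(position, vel=0.15, attitude=None, contact_N=None): straight line of the TCP; attitude=None keeps the orientation; vel is the mean speed in m/s. With contact_N (N) it stops when the force on the tool has changed by that much, and returns True; else False.
- robot.move_joints(angles): joint-space move.
- robot.grip(opening, strength=None): opening from 0.0 (shut) to 1.0 (fully open); strength is the grip in N (None keeps the last); returns when the fingers have stopped.
- robot.sleep(seconds).
- robot.inverse_kinematics(position, orientation): joint angles nearest the present ones, or None.
- robot.sense(): the state.
- robot.grab_frame(name): name is "scene" or "side" or "wrist"; returns a dict with "image" (384x512x3 uint8, red, green, blue), "range_z" (384x512 float32, m along the optical axis (not along the pixel's ray), 0 where there is no reading), "fx", "fy", "cx", "cy" (pixels), "dist_coeffs" ([k1, k2, p1, p2, k3] as OpenCV has them; the pictures are not rectified), "R" (3x3) and "t" (3): a world point X has camera coordinates R X + t. Camera axes: x right, y down, z forward; pixel columns grow to the right and rows downward; lengths in m; the calibration is good to about 2 mm. A picture is of the moment at which its call begins.
A pose or a line that the arm cannot do raises robot.IKError and nothing moves.
- robot.close_job(): hands the job in; it is judged then, once.
The state is a dict: "t": time; "joint_pos": joint angles; "joint_velocities": joint speeds; "effort": joint torques, N m; "tcp_pos": TCP position; "tcp_rot": TCP orientation; "wrist_force": force on the tool from outside, world axes, zero at the start; "torque": the same for the moment, N m; "opening": opening from 0.0 (shut) to 1.0 (fully open); "gripper_force": force on a finger pad.
Only numpy, scipy, OpenCV 4.12 (cv2) and the standard library are available. Lean on these libraries where they do the work, as an engineer would, in place of code of your own. Each camera call takes 0.05 s, during which the arm holds its last target. There are 200 camera calls.

## Working session

There is one attempt and no reset: what is moved stays moved. The work goes in short steps, each a Python script; the robot and the scene stay as the last script left them, time stands still between calls to the robot, and variables do not carry over. Pictures are saved under pics/ and viewed, at most 10 in all, crops included, and the job is handed in when it is done.

```bash
ls; mkdir -p pics
python3 - <<'E'
from plant import robot
import cv2,numpy as np,pickle
print(robot.nose_length, robot.sense())
for n in ["scene","side"]:
    f=robot.grab_frame(n); pickle.dump(f,open(f"pics/{n}0.pkl","wb"))
    cv2.imwrite(f"pics/{n}0.png",cv2.resize(f["image"][:,:,::-1],(800,600),interpolation=cv2.INTER_CUBIC))
    print(n,f["fx"],f["cx"],f["cy"],f["dist_coeffs"],-f["R"].T@f["t"],f["R"][2],(f["range_z"]>0).mean())
E
```

```text
pics
0.011 {'t': 0.0, 'joint_pos': array([-1.32687987,  0.46946403, -0.04861001,  1.53367529,  0.02410318,
        1.14101133, -0.08230767]), 'joint_velocities': array([-0.00046991, -0.00019582, -0.00037602, -0.00102108, -0.00048235,
       -0.0009535 ,  0.00077061]), 'effort': array([ 4.58754930e-04, -5.10301101e+01, -4.68630600e-02, -2.37715226e+01,
        1.04938354e-02,  7.51170184e-03,  1.34687815e-05]), 'tcp_pos': array([0.18170574, 0.64950318, 0.24125411]), 'tcp_rot': array([-3.13962168e+00,  6.85064711e-05,  2.86881458e+00]), 'wrist_force': array([-1.05116939, -0.64773772, -0.97683001]), 'torque': array([0.00261573, 0.05389971, 0.04029674]), 'gripper_force': 0.0, 'opening': 1.0003734184667439}
scene 372.2426370761875 254.6106257623149 192.0144534076895 [0.00047688 0.         0.         0.         0.        ] [1.04093368 0.64157762 0.81077167] [-0.49155247 -0.56744999 -0.66058813] 0.9958394368489584
side 480.26323413256927 260.93223354363175 193.3369658176673 [-0.04896316  0.          0.          0.          0.        ] [-0.20919632  0.98221891  1.15383061] [ 0.44927781 -0.59495384 -0.66646784] 0.9959360758463541
```

View pics/scene0.png

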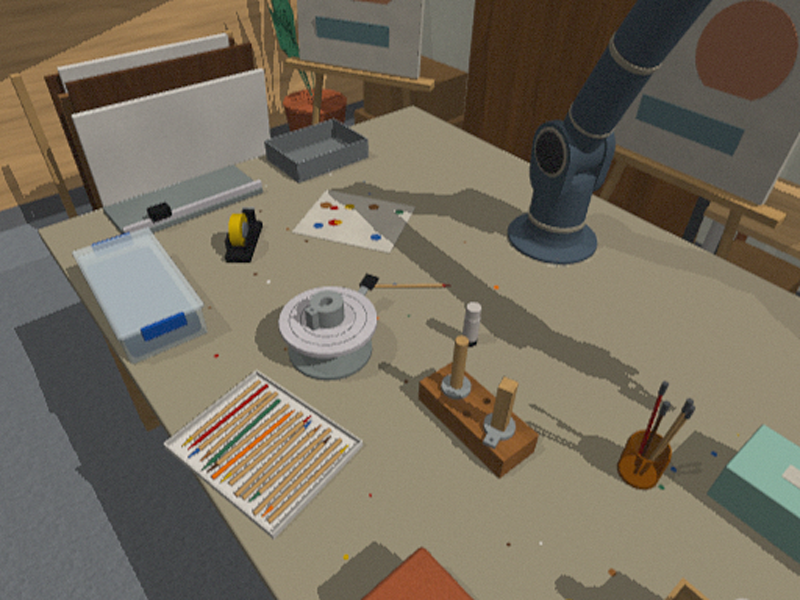

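View pics/side0.png

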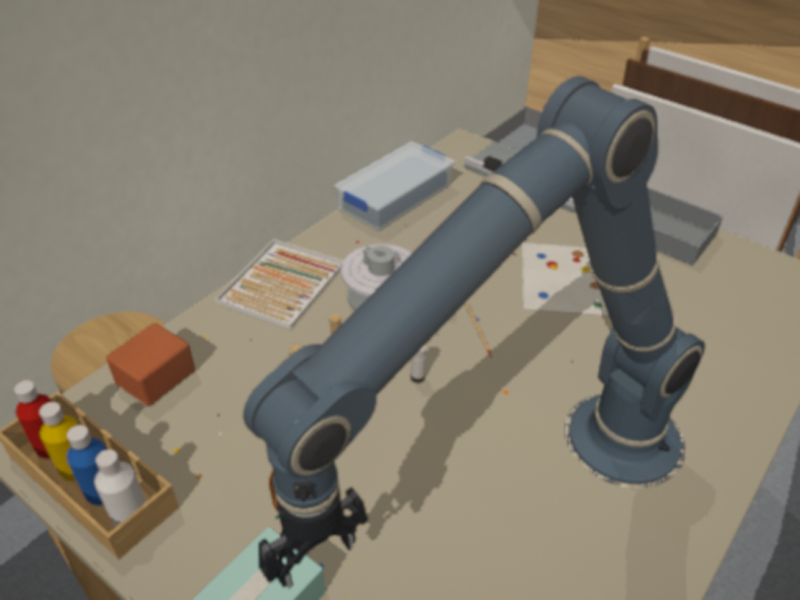

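The scene view (800x600) shows the hub at (325,305) with its ear to the lower left, the brake pad at (369,281), the square lugged post with its top at (508,383) and lug at (491,440), and the round post at (459,345). The side view is mostly blocked by the arm. It shows the hub at (380,260).

```bash
cat > h.py <<'E'
import cv2,numpy as np,pickle
def K(f): return np.array([[f["fx"],0,f["cx"]],[0,f["fy"],f["cy"]],[0,0,1.]])
def rays(f,uv):
    n=cv2.undistortPoints(np.float64(uv).reshape(-1,1,2),K(f),np.float64(f["dist_coeffs"])).reshape(-1,2)
    return np.c_[n,np.ones(len(n))]
def onplane(f,uv,z):
    d=rays(f,uv)@f["R"]; c=-f["R"].T@f["t"]
    return c+d*((z-c[2])/d[:,2])[:,None]
def cloud(f):
    h,w=f["range_z"].shape; v,u=np.mgrid[:h,:w]
    r=rays(f,np.c_[u.ravel(),v.ravel()])
    return (((r*f["range_z"].reshape(-1,1))-f["t"])@f["R"]).reshape(h,w,3)
def tri(views):
    A=0;b=0
    for f,uv in views:
        d=(rays(f,[uv])@f["R"])[0]; d/=np.linalg.norm(d); P=np.eye(3)-np.outer(d,d); c=-f["R"].T@f["t"]
        A=A+P; b=b+P@c
    return np.linalg.solve(A,b)
E
python3 - <<'E'
from h import *
f=pickle.load(open("pics/scene0.pkl","rb")); C=cloud(f)
s=1.5625
for n,(u,v) in dict(hub=(341,300),ear=(309,322),pad=(369,281),posttop=(508,383),lug=(491,440),flange=(508,440),round=(460,341),rack=(480,410),table=(400,450),glue=(472,306),pencil=(410,286),jar=(645,450)).items():
    print(n,C[int(v/s),int(u/s)].round(4))
Z=C[...,2]
def blob(name,lo,hi,c,r):
    m=(Z>lo)&(Z<hi)&(np.hypot(C[...,0]-c[0],C[...,1]-c[1])<r); P=C[m]
    (q,rad)=cv2.minEnclosingCircle(np.float32(P[:,:2]*1000)); print(name,m.sum(),P.mean(0).round(4),np.round(q,1),round(rad,1),cv2.minAreaRect(np.float32(P[:,:2]*1000)))
hub=C[int(300/s),int(341/s)]
blob("hubtop",.119,.130,hub,.08)
blob("wheeltop",.078,.09,hub,.16)
pt=C[int(383/s),int(508/s)]; blob("posttop",.148,.16,pt,.05)
pd=C[int(281/s),int(369/s)]; blob("pad",.060,.078,pd,.035)
blob("flange",.052,.06,pt,.06)
blob("roundtop",.158,.17,C[int(341/s),int(460/s)],.04)
E
```

```text
hub [ 0.6097 -0.0119  0.1245]
ear [ 0.6735 -0.024   0.0999]
pad [ 0.4977 -0.0757  0.073 ]
posttop [0.5447 0.3213 0.1542]
lug [0.5766 0.3332 0.0556]
flange [0.5489 0.346  0.0448]
round [0.5445 0.2184 0.1615]
rack [0.542  0.2778 0.0462]
table [ 0.6711  0.2291 -0.0041]
glue [0.4063 0.1198 0.091 ]
pencil [ 0.3908 -0.072   0.003 ]
jar [0.4278 0.5005 0.0782]
hubtop 266 [ 0.6359 -0.0255  0.1225] [637.5 -27.1] 37.2 ((634.93408203125, -28.130821228027344), (64.07806396484375, 65.65555572509766), 53.44982147216797)
wheeltop 1697 [ 0.6396 -0.0137  0.0828] [631.1 -25.7] 90.9 ((632.7122192382812, -26.757293701171875), (179.92005920410156, 176.41549682617188), 51.44007873535156)
posttop 91 [0.547  0.3233 0.1514] [545.7 323.1] 15.5 ((546.6331176757812, 323.1486511230469), (25.09488296508789, 23.456668853759766), 21.770597457885742)
pad 92 [ 0.4999 -0.0761  0.0662] [503.6 -75.3] 26.8 ((505.0455017089844, -75.45452880859375), (49.86396789550781, 29.230772018432617), 22.526586532592773)
flange 212 [0.5583 0.329  0.0551] [554.8 328.4] 34.3 ((555.4393310546875, 330.8173522949219), (63.67283630371094, 47.5623779296875), 40.14048767089844)
roundtop 51 [0.5436 0.2211 0.1616] [542.7 220.6] 11.6 ((542.5230712890625, 220.6669921875), (21.72784423828125, 19.885540008544922), 68.65924072265625)
```

Run:
```python
from plant import robot
from h import *
import numpy as np
f=robot.grab_frame("wrist"); s=robot.sense()
c=-f["R"].T@f["t"]; print("cam off",c-s["tcp_pos"],"axis",f["R"][2],f["fx"],f["dist_coeffs"])
for n,p,yaw in [("post",(0.55,0.33,0.33),2.87),("hub",(0.60,-0.02,0.36),2.87)]:
    robot.goto(p,[np.pi,0,yaw]); robot.sleep(.2)
    f=robot.grab_frame("wrist"); pickle.dump(f,open(f"pics/{n}1.pkl","wb"))
    cv2.imwrite(f"pics/{n}1.png",f["image"][:,:,::-1]); 
    s=robot.sense(); print(s["t"],s["tcp_pos"],s["joint_pos"].round(2))
a=cv2.imread("pics/post1.png");b=cv2.imread("pics/hub1.png")
cv2.imwrite("pics/w1.png",np.hstack([cv2.resize(a,(400,300)),cv2.resize(b,(400,300))]))
```

```text
cam off [-0.07633269  0.02175783  0.13156656] axis [ 0.29853668 -0.08593392 -0.95052155] 269.63616063657526 [-0.05441699  0.          0.          0.          0.        ]
2.2 [0.54952353 0.33078269 0.32980259] [-0.68  0.35  0.1   1.51 -0.04  1.28  0.72]
3.7833 [ 0.60010766 -0.01873331  0.35978453] [-0.24  0.27  0.25  1.57 -0.07  1.31  1.33]
```

View pics/w1.png

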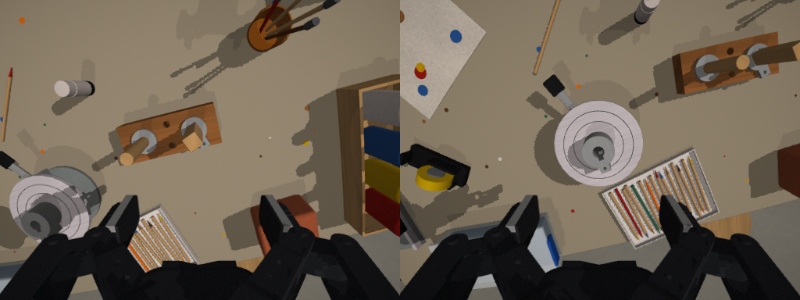

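The wrist composite shows the hub at (598,148) in the right half with its ear pointing roughly down. In the left half the square post's top is at (193,143), and the pad in the right half is at (553,86). I'll zoom in on both.

Run:
```python
from h import *
a=cv2.imread("pics/post1.png")[130:205,140:290];b=cv2.imread("pics/hub1.png")[90:240,165:315]
cv2.imwrite("pics/z1.png",np.hstack([cv2.resize(np.vstack([a,a*0]),(400,400),interpolation=2),cv2.resize(b,(400,400),interpolation=2)]))
```

```text
(no output)
```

View pics/z1.png

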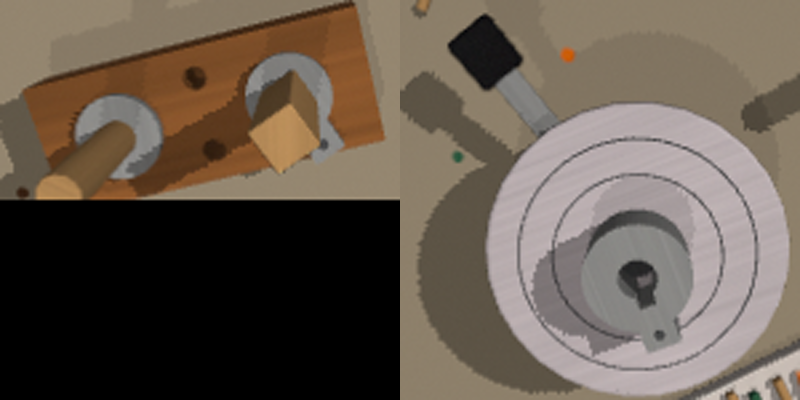

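The zoomed crop shows the hub bore at (637,278), the ear hole at (660,336), the pad centre at (486,52) and the post's lug hole at (323,143).

Run:
```python
from h import *
S=pickle.load(open("pics/scene0.pkl","rb"));H=pickle.load(open("pics/hub1.pkl","rb"));P=pickle.load(open("pics/post1.pkl","rb"))
k=150/400
hb=(165+237*k,90+278*k); er=(165+260*k,90+336*k); pad=(165+86*k,90+52*k); lug=(140+323*k,130+143*k)
print("wrist rays: hub",onplane(H,[hb],.124),"ear",onplane(H,[er],.124),"pad",onplane(H,[pad],.068),"lug",onplane(P,[lug],.056))
g=tri([(H,pad),(S,(369/1.5625,281/1.5625))]);print("tri pad",g)
print("tri hub",tri([(H,hb),(S,(325/1.5625,302/1.5625))]))
def blob(F,name,lo,hi,c,r):
    C=cloud(F);Z=C[...,2];m=(Z>lo)&(Z<hi)&(np.hypot(C[...,0]-c[0],C[...,1]-c[1])<r);Q=C[m]
    q,rad=cv2.minEnclosingCircle(np.float32(Q[:,:2]*1000)); print(name,m.sum(),"medZ",np.median(Q[:,2]).round(4),np.round(q,1),round(rad,1),cv2.minAreaRect(np.float32(Q[:,:2]*1000)))
    return Q
for n,F in(("scene",S),("hub",H),("post",P)):
    try:
        Q=blob(F,n+" hubtop",.118,.130,(.632,-.026),.034); 
        Q=blob(F,n+" wheel",.078,.09,(.632,-.026),.12)
        Q=blob(F,n+" pad",.058,.078,(.502,-.076),.035)
    except Exception as e: print(n,e)
    try:
        blob(F,n+" posttop",.148,.16,(.546,.323),.03); blob(F,n+" flange",.0525,.06,(.546,.323),.05); blob(F,n+" fl disc",.0525,.06,(.546,.323),.0275)
        blob(F,n+" roundtop",.157,.17,(.544,.2207),.03)
    except Exception as e: print(n,e)
# ear direction: hub-top minus disc
C=cloud(H);m=(abs(C[...,2]-.1235)<.006)&(np.hypot(C[...,0]-.632,C[...,1]+.026)<.05)
Q=C[m][:,:2]; 
for q in Q[np.argsort(-np.hypot(*(Q-[.632,-.026]).T))[:8]]: print(q.round(4),np.degrees(np.arctan2(q[1]+.026,q[0]-.632)).round(1))
```

```text
wrist rays: hub [[ 0.63166452 -0.02804169  0.124     ]] ear [[ 0.66709094 -0.02474452  0.124     ]] pad [[ 0.4971732  -0.07926329  0.068     ]] lug [[0.57842399 0.33354131 0.056     ]]
tri pad [ 0.49626609 -0.07868921  0.06705411]
tri hub [ 0.63241298 -0.02820327  0.12116917]
scene hubtop 256 medZ 0.1225 [632.8 -27.1] 33.1 ((632.2763061523438, -25.982040405273438), (64.00114440917969, 58.5632209777832), 54.66290283203125)
scene wheel 1697 medZ 0.0828 [631.1 -25.7] 90.9 ((632.7122192382812, -26.757293701171875), (179.92005920410156, 176.41549682617188), 51.44007873535156)
scene pad 103 medZ 0.0654 [503.6 -75.3] 26.8 ((505.0455017089844, -75.45452880859375), (49.86396789550781, 29.230772018432617), 22.526586532592773)
scene posttop 91 medZ 0.1516 [545.7 323.1] 15.5 ((546.6331176757812, 323.1486511230469), (25.09488296508789, 23.456668853759766), 21.770597457885742)
scene flange 206 medZ 0.0551 [555.2 329.2] 33.9 ((557.6446533203125, 330.00762939453125), (61.97265625, 48.71672821044922), 32.17136001586914)
scene fl disc 161 medZ 0.0551 [546.8 324.1] 26.1 ((550.0513305664062, 325.2311706
[... 1755 characters left out ...]
, 321.5155334472656), (24.076892852783203, 24.09357261657715), 20.4111328125)
post flange 498 medZ 0.0563 [555.3 322.8] 34.0 ((552.1181640625, 327.53564453125), (66.68601989746094, 47.3676643371582), 39.64689254760742)
post fl disc 403 medZ 0.0563 [547.6 322. ] 26.4 ((542.783935546875, 323.54486083984375), (50.4831657409668, 41.17782211303711), 63.53630828857422)
post roundtop 272 medZ 0.1633 [542.5 219.2] 11.4 ((542.7600708007812, 219.77249145507812), (20.49869728088379, 21.483924865722656), 27.88688850402832)
[ 0.674  -0.0335] -10.1
[ 0.6741 -0.0289] -3.9
[ 0.6729 -0.0164] 13.2
[ 0.6736 -0.0303] -5.9
[ 0.6722 -0.0146] 15.8
[ 0.6733 -0.0317] -7.9
[ 0.6736 -0.0257] 0.4
[ 0.6729 -0.0331] -9.9
```

Two views agree on the main points:
- **Hub:** (0.6315, -0.0282, 0.124), keyway at about 5°.
- **Post:** (0.5463, 0.3215), lug at about 20.4°.
- **Pad:** (0.497, -0.079, 0.067), 144 mm from the axis as expected.

Next I press the brake.

Run:
```python
from plant import robot
from h import *
pi=np.pi
for n,p,az in (("pad",(.497,-.079,.12),20.7),("post",(.5463,.3215,.25),20.4),("hubins",(.6315,-.0282,.25),5.)):
    for k in range(-2,2):
        y=np.radians(az)+k*pi/2; q=robot.inverse_kinematics(p,[pi,0,y]); print(n,k,round(y,2),None if q is None else np.round(q,2))
robot.grip(0.0,40)
yaws=[np.radians(20.7)+k*pi for k in(-1,0,1)]
q=[(abs(robot.inverse_kinematics((.497,-.079,.12),[pi,0,y])[6]),y) for y in yaws if robot.inverse_kinematics((.497,-.079,.12),[pi,0,y]) is not None]
y=min(q)[1]
robot.goto((.497,-.079,.11),[pi,0,y])
f0=robot.sense()["wrist_force"]
print("contact",robot.move_straight((.497,-.079,.070),vel=.03,contact_N=4),robot.sense()["tcp_pos"],robot.sense()["wrist_force"]-f0)
for z in (.068,.058,.052,.047):
    robot.move_straight((.497,-.079,z),vel=.04); s=robot.sense(); print(z,s["t"],s["tcp_pos"].round(4),(s["wrist_force"]-f0).round(1))
robot.move_straight((.497,-.079,.15),vel=.15)
robot.grip(1.0)
f=robot.grab_frame("scene"); C=cloud(f); Z=C[...,2]
m=(np.hypot(C[...,0]-.497,C[...,1]+.079)<.014)&(Z>.01)&(Z<.1); print("pad z now",np.median(Z[m]),m.sum(),robot.sense()["t"])
f=robot.grab_frame("wrist");C=cloud(f); Z=C[...,2];m=(np.hypot(C[...,0]-.497,C[...,1]+.079)<.014)&(Z>.01)&(Z<.1); print("pad z wrist",np.median(Z[m]),m.sum())
```

```text
pad -2 -2.78 [-0.06  0.34  0.17  2.07 -0.08  0.74  2.09]
pad -1 -1.21 [-0.75  0.58  1.12  2.1  -0.69  0.89 -2.01]
pad 0 0.36 [-0.42  0.39  0.62  2.08 -0.33  0.76 -0.81]
pad 1 1.93 [-0.23  0.36  0.38  2.08 -0.19  0.74  0.63]
post -2 -2.79 [-0.6   0.39  0.    1.63 -0.    1.12  1.33]
post -1 -1.21 [-0.04  0.52 -0.8   1.6   0.39  1.2   2.57]
post 0 0.36 [-0.95  0.42  0.49  1.65 -0.21  1.12 -1.62]
post 1 1.93 [-0.75  0.4   0.21  1.64 -0.09  1.12 -0.16]
hubins -2 -3.05 [-0.17  0.39  0.2   1.64 -0.08  1.11  1.71]
hubins -1 -1.48 [-0.75  0.6   1.11  1.68 -0.57  1.23 -2.56]
hubins 0 0.09 [-0.54  0.46  0.73  1.67 -0.33  1.14 -1.2 ]
hubins 1 1.66 [-0.34  0.41  0.44  1.65 -0.19  1.12  0.24]
contact True [ 0.4967666  -0.07909664  0.08087365] [-0.46233404 -1.23745375 10.49555134]
0.068 7.775 [ 0.4967 -0.0792  0.0679] [-0.8 -2.1  2.5]
0.058 8.175 [ 0.4971 -0.0788  0.0576] [ 0.6 -1.1  0.3]
0.052 8.475 [ 0.4968 -0.0789  0.0517] [ 1.2 -0.8  0.6]
0.047 8.75 [ 0.4968 -0.079   0.0467] [ 1.5 -1.  -0.1]
pad z now 0.031561760682632584 27 10.4167
pad z wrist 0.03323706872408859 576
```

The brake is locked, with the pad now at about 31–33 mm. Next I re-check the keyway from a second wrist pose, then take the post.

Run:
```python
from plant import robot
from h import *
pi=np.pi; y=np.radians(20.4)+pi/2
def rep(F,lo,hi,c,r,n):
    C=cloud(F);m=(C[...,2]>lo)&(C[...,2]<hi)&(np.hypot(C[...,0]-c[0],C[...,1]-c[1])<r);Q=C[m]
    print(n,m.sum(),np.median(Q[:,2]).round(4),cv2.minAreaRect(np.float32(Q[:,:2]*1000)),cv2.minEnclosingCircle(np.float32(Q[:,:2]*1000)))
    return Q
robot.move_straight((.497,-.079,.22),vel=.2)
robot.goto((.62,-.03,.34),[pi,0,y]); robot.sleep(.15)
f=robot.grab_frame("wrist"); pickle.dump(f,open("pics/hub2.pkl","wb"));cv2.imwrite("pics/hub2.png",f["image"][:,:,::-1])
Q=rep(f,.118,.130,(.6315,-.028),.05,"hub"); w=rep(f,.078,.09,(.6315,-.028),.12,"wheel")
d=Q[:,:2]-[.6315,-.0282]; far=np.hypot(*d.T)>.034; print("ear az",np.degrees(np.arctan2(*d[far].mean(0)[::-1])),far.sum(), d[far].mean(0))
robot.goto((.5463,.3215,.30),[pi,0,y]); robot.sleep(.15)
f=robot.grab_frame("wrist"); pickle.dump(f,open("pics/post2.pkl","wb"));cv2.imwrite("pics/post2.png",f["image"][:,:,::-1])
rep(f,.146,.16,(.546,.3215),.03,"posttop"); rep(f,.0525,.06,(.546,.3215),.05,"flange")
print(robot.sense()["t"],robot.sense()["joint_pos"].round(2))
```

```text
hub 1547 0.1242 ((636.4934692382812, -30.62539291381836), (59.38174057006836, 70.60480499267578), 64.33619689941406) ((638.1499633789062, -27.94599151611328), 36.612510681152344)
wheel 9780 0.0843 ((630.9108276367188, -27.97125244140625), (178.4595947265625, 178.4185791015625), 21.418062210083008) ((631.6201171875, -27.906982421875), 90.23758697509766)
ear az 5.707158959091631 98 [0.03753911 0.00375164]
posttop 498 0.1532 ((546.290771484375, 321.86590576171875), (23.602989196777344, 23.543188095092773), 19.742143630981445) ((545.9649047851562, 321.82269287109375), 15.893267631530762)
flange 667 0.0563 ((553.4277954101562, 327.7163391113281), (65.67736053466797, 42.55504608154297), 19.533693313598633) ((555.1171875, 323.4486389160156), 33.75737762451172)
13.975 [-0.81  0.36  0.29  1.58 -0.11  1.22 -0.15]
```

Run:
```python
from plant import robot
from h import *
pi=np.pi; y=np.radians(20.0)+pi/2
robot.move_straight((.5462,.3217,.17),vel=.2,attitude=[pi,0,y])
robot.move_straight((.5462,.3217,.105),vel=.08)
robot.grip(0.0,90); s=robot.sense(); print(s["t"],s["opening"]*85,s["gripper_force"],s["tcp_pos"],s["wrist_force"])
robot.move_straight((.5462,.3217,.28),vel=.15); s=robot.sense(); print(s["opening"]*85,s["wrist_force"])
robot.goto((.6313,-.028,.265),[pi,0,np.radians(5.5)+pi/2]); robot.sleep(.2)
s=robot.sense();print(s["t"],s["opening"]*85,s["tcp_pos"],s["tcp_rot"],s["wrist_force"],s["joint_pos"].round(2))
fs=robot.grab_frame("scene");fd=robot.grab_frame("side");fw=robot.grab_frame("wrist")
for n,f in(("scene3",fs),("side3",fd),("wrist3",fw)): pickle.dump(f,open(f"pics/{n}.pkl","wb"))
def crop(f,X,h=45):
    p=K(f)@(f["R"]@np.array(X)+f["t"]);u,v=(p[:2]/p[2]).astype(int);u=np.clip(u,h,511-h);v=np.clip(v,h,383-h)
    print(u,v);return cv2.resize(f["image"][v-h:v+h,u-h:u+h,::-1],(400,400),interpolation=cv2.INTER_CUBIC)
cv2.imwrite("pics/c3.png",np.hstack([crop(fs,(.631,-.028,.18)),crop(fd,(.631,-.028,.18))]))
```

```text
16.325 23.05415117190554 88.42647671699524 [0.5461101  0.32173975 0.10532629] [-1.094692   -0.96831952  2.29866133]
23.112995522597487 [-0.3142731  -0.50618149 -2.87860832]
19.1917 23.206779959678922 [ 0.63144016 -0.0261147   0.2649267 ] [-3.14155521e+00 -5.56417731e-04  1.66968243e+00] [ 0.33694926 -0.19270544 -2.70406686] [-0.36  0.4   0.46  1.64 -0.19  1.15  0.24]
207 176
243 149
```

View pics/c3.png

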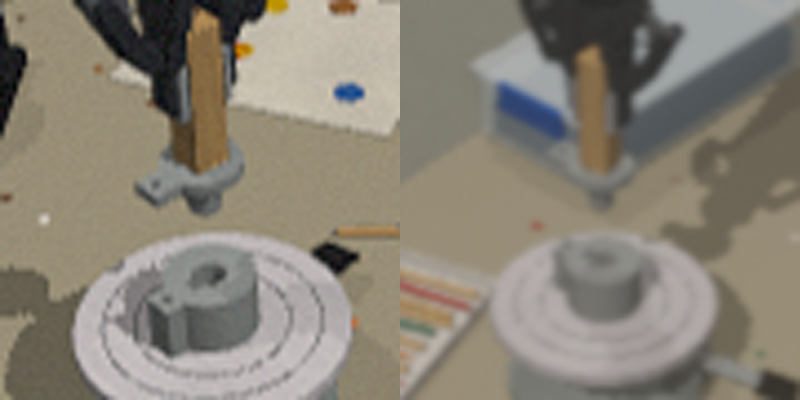

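The crops show the post held upright above the hub, spigot at about (205,200) left and (600,195) right, with its lug on the same side as the ear. The TCP sits 2 mm off in y, so I'll correct that using feedback and then descend.

```bash
cat >> h.py <<'E'
from plant import robot
pi=np.pi
OFF=np.zeros(2)
def st(n=""):
    s=robot.sense(); print(n,round(s["t"],2),"tcp",(s["tcp_pos"]*1000).round(1),"yaw",np.degrees(s["tcp_rot"][2]).round(2),"F",s["wrist_force"].round(1),"T",s["torque"].round(2)); return s
E
python3 - <<'E'
from h import *
T=np.array([.6313,-.028]); c=T.copy(); A=[pi,0,np.radians(95.5)]
st()
for z in (.235,.220):
    robot.move_straight((*c,z),vel=.08,attitude=A); robot.sleep(.15); s=st("c"+str(c.round(4))); c+=T-s["tcp_pos"][:2]
print(robot.move_straight((*c,.186),vel=.03,contact_N=6)); st("end")
E
```

```text
19.34 tcp [631.4 -27.3 265. ] yaw 95.57 F [ 0.6  0.8 -3.8] T [-0.03  0.03 -0.03]
c[ 0.6313 -0.028 ] 20.02 tcp [631.7 -28.1 235.5] yaw 95.5 F [ 0.4 -0.7 -2.1] T [0.06 0.03 0.01]
c[ 0.6309 -0.0279] 20.51 tcp [631.1 -27.9 220.2] yaw 95.5 F [ 0.2 -1.  -2.9] T [-0.02  0.05 -0.02]
False
end 21.79 tcp [631.3 -28.  186.2] yaw 95.5 F [-0.7  0.5 -2.9] T [0.02 0.03 0.04]
```

The spigot went straight in, and the key is already below the level where it would rest on the hub (.195). Now I seat it.

Run:
```python
from h import *
c=robot.sense()["tcp_pos"][:2]
print(robot.move_straight((*c,.172),vel=.02,contact_N=6)); s=st("contact"); z=s["tcp_pos"][2]
robot.sleep(.3); s=st("settled")
```

```text
True
contact 22.19 tcp [631.4 -28.  181.4] yaw 95.5 F [0.  0.3 5.3] T [-0.02  0.17 -0.01]
settled 22.49 tcp [631.4 -27.9 181.3] yaw 95.5 F [0.2 0.  6.2] T [-0.    0.12 -0.03]
```

Run:
```python
from h import *
s=robot.sense(); c=s["tcp_pos"][:2]; z=s["tcp_pos"][2]-.0005
def fz():
    v=[]
    for _ in range(8): robot.sleep(.04); v.append(robot.sense()["wrist_force"])
    return np.mean(v,0)
for i in range(14):
    robot.move_straight((*c,z),vel=.01); robot.sleep(.15); F=fz(); print(round(z,5),F.round(1))
    if F[2]>9: break
    z-=.0004 if F[2]<5 else .0002
st()
f=robot.grab_frame("scene");g=robot.grab_frame("side")
def crop(f,X,h=45):
    p=K(f)@(f["R"]@np.array(X)+f["t"]);u,v=(p[:2]/p[2]).astype(int);return cv2.resize(f["image"][v-h:v+h,u-h:u+h,::-1],(400,400),interpolation=cv2.INTER_CUBIC)
cv2.imwrite("pics/c4.png",np.hstack([crop(f,(.60,-.04,.12)),crop(g,(.6,-.04,.12))]))
C=cloud(f);Z=C[...,2];m=(np.hypot(C[...,0]-.497,C[...,1]+.079)<.014)&(Z>.01)&(Z<.1);print("pad",np.median(Z[m]))
```

```text
0.18085 [-1.9  0.1  5.5]
0.18065 [-3.   0.4  6.6]
0.18045 [-3.   0.4  7.3]
0.18025 [-3.7  0.3  8.6]
0.18005 [-3.8  0.5  9.2]
 26.21 tcp [631.5 -28.  181.4] yaw 95.5 F [-3.5 -0.3  8.9] T [0.12 0.59 0.01]
pad 0.03208599009282632
```

View pics/c4.png

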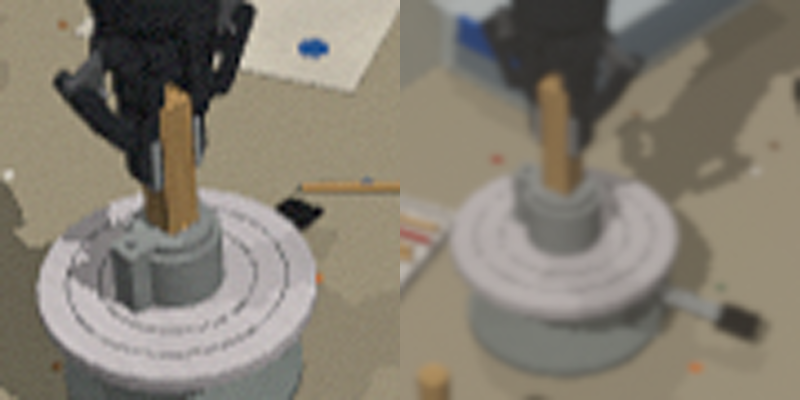

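The picture shows the flange flush on the hub with the lug over the ear, and the brake pad still down at 32 mm. I'll relieve the side load, set about 10 N and hand in.

Run:
```python
from h import *
x,z=.6310,.17985
for i in range(5):
    robot.move_straight((x,-.0279,z),vel=.01); robot.sleep(.3)
    v=[]
    for _ in range(10): robot.sleep(.04); v.append(robot.sense()["wrist_force"])
    F=np.mean(v,0); print(x,z,F.round(1))
    if 9.5<F[2]<11.5: break
    z-=.0002*np.clip((10.3-F[2])/1.,-2,2)
s=st(); print(s["opening"]*85,s["gripper_force"])
if 9<F[2]<12: print(robot.close_job())
```

```text
0.631 0.17985 [-3.4  0.2  9. ]
0.631 0.17958749643718655 [-3.9  0.3 10.6]
 28.24 tcp [631.5 -28.  181.3] yaw 95.5 F [-3.9  0.4 10.8] T [ 0.09  0.65 -0.04]
22.595301415122115 89.51478838920593
the job is handed in; nothing more can be done
None
```

The brake is locked down, and the square lugged post is keyed and fully seated in the hub, held upright and pressed down with about 10.6 N; I handed the job in at about 28 s and haven't seen the judged result.

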